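Test the charging dock's trip and hold the battery lock open

TASK

Check the trip unit before the battery is taken: press its test button right down and let it out again so that the lever drops, then lift the lever back up until it stays up. After that pull the locking plunger of the dock that holds the battery fully up, clear of its hole, and finish while still holding it there in the gripper, so that a colleague can draw the battery out. Leave the empty dock's plunger and everything else on the table alone.

Things in the scene. Friction and masses are not known exactly. Their poses are not given: they have to be found in the camera images.
- trip_unit: The grey trip unit: a box 100 (x) x 150 (y) x 55 mm high; on its top a 70 x 70 mm raised block (its top 95 mm above the table, centre at x = -15, y = +35 mm) carries the round test button, and beside it at y = -45 mm stands the drop lever. Fixed to the table. Origin: centre of its underside, on the table; its front faces its own -x, z up. 
- button_top (a point): Centre of the top face of the black round test button, 28 mm across, standing 12 mm out of the raised block; it is pressed straight down. At x = -32, y = +35, z = 107 mm in the trip unit's frame.
- test_button (a joint): Travel of the test button: 0 out, 0.008 m fully pressed; spring 1.2 N at the start, 4 N fully down, and it comes back out when let go. Pressing it tips the lever over from inside (the lever goes over at about half travel).
- lever_pivot (a point): Point on the lever's level hinge axis (along the trip unit's y), in the plane of the lever, 75 mm above the table (x = -20, y = -45 mm in the trip unit's frame).
- lever_knob (a point): Centre of the lever's black end knob, a short cylinder along the trip unit's y, 22 mm across and 20 mm wide, on a thin steel rod 65 mm from the pivot. Up: 139 mm above the table. Dropped: 89 mm above the table and 63 mm towards -x of the pivot, just beyond the box's front; free space on both its sides (y) for fingers.
- trip_lever (a joint): Lever angle: 0 = up, leaning 0.2 rad back (towards the unit's +x) against its stop; 1.55 rad = dropped forward (towards -x), nearly level. It rests by its own weight (60 g, no spring): lifted past upright (below 0.2 rad) it falls back onto the stop at 0 and stays, unless the button is still held down.
- full_dock: Charging dock with a battery pack in it (grey block 85 x 82 mm, its top 82 mm above the table, centred at x = +35 mm). In front of the battery a steel bridge carries a black pull knob on a sprung locking pin (centre x = -60, y = 0). Fixed to the table. Origin: centre of its underside, on the table; its front faces its own -x, z up. Base 170 (x) x 110 (y) x 18 mm. 
- full_knob: Black round mushroom knob of the loaded dock's locking plunger. Origin: centre of its underside, 57 mm above the table when seated. Neck 16 mm across for the first 11 mm, then the head 28 mm across and 22 mm high (11 to 33 mm above the origin; best gripped at 23 mm). The bridge's brass collar (22 mm across) ends 1 mm below the knob. It moves straight up and down only. The battery's face is 38 mm from the head's edge, towards the dock's +x; to both sides (y) it is free.
- full_plunger (a joint): Lift of the loaded dock's plunger: 0 seated, 0.016 m fully up at its stop. The pin sits 9 mm deep in its hole. Spring: 5 N at 0, 10 N fully up; let go, it snaps back.
- empty_dock: The same dock without a battery: only three low brass contact strips in its bay; the same bridge, knob and plunger. Fixed to the table. Origin: centre of its underside, on the table; its front faces its own -x, z up. Base 170 (x) x 110 (y) x 18 mm. 
- empty_plunger (a joint): Lift of the empty dock's plunger, 0 seated; to be left alone.
- jar: Bystander: small closed round jar with a cap, 44 mm across, 75 mm tall; loose, stands or lies on the table, origin at the centre of its underside.
- foot: Bystander: steel screw-in furniture foot, disc 46 mm across, 50 mm tall with its stem; loose, stands or lies on the table, origin at the centre of its underside.
- screwdriver: Bystander: screwdriver with a black handle, lying; loose, stands or lies on the table, origin at the centre of its underside.
- tape: Bystander: cardboard-brown tape roll lying flat, 100 mm across, 48 mm tall; loose, stands or lies on the table, origin at the centre of its underside.
- padlock: Bystander: brass padlock lying flat, about 70 x 45 x 20 mm; loose, stands or lies on the table, origin at the centre of its underside.
- spray: Bystander: white spray bottle, 72 mm across, 180 mm tall; loose, stands or lies on the table, origin at the centre of its underside.
- carton: Bystander: cardboard carton 70 x 110 x 60 mm; loose, stands or lies on the table, origin at the centre of its underside.
There are look-alikes about, which are no part of the job. What is shaped like the empty_dock but orange or purple is not meant.

How it is judged:
By the outcome, as a careful person would: the job done as asked, in the order asked, and still so for the second after the job is handed in, while the arm keeps its last pose, push and grip.
It also fails if it takes over 54 s, if anything falls off the work surface, if the arm or the gripper's body presses on something with over 40 N, if the wrist force passes 120 N, or if a joint passes its speed limit or range.

ROBOT

A 6-joint arm with a two-finger parallel gripper is mounted at the origin on the work surface. World frame = base frame: x ahead of the robot, y to its left, z up, the work surface at z = 0. Lengths are in m, angles in rad, forces in N, time in s.
With the tool pointing down it reaches from about 0.35 to 0.925 m from the base axis. Payload 6.4 kg.
Tool frame: the origin (TCP) lies between the finger pads; the fingertips stand 22 mm ahead of it and the grasp point (between the pads) lies 3 mm ahead of it (finger_overhang is the distance from the TCP to the fingertips, in m); z points along the fingers, y is the line along which they close (so a half turn about z gives the same grasp; the last joint's range is limited). The gripper opens to 85 mm and grips with 20 to 120 N. Pads are 22 mm wide; open, the fingers measure 114 mm over their backs; the gripper's body (76 mm by 85 mm) begins 54 mm behind the grasp point. The pads swing forward as they close: fully open they stand 13 mm farther back than shut.
Start: joints at [-1.423, 0.245, 1.558, -0, 1.339, -0.174], TCP at [0.206, -0.617, 0.253] pointing down, gripper open.
Joint ranges: [-3.13, 3.13], [-1.02, 2.26], [0.13, 2.54], [-0.95, 4.09], [0.21, 2.88], [-2.74, 2.74]. Speed limits (rad/s): [2.57, 2.57, 3.14, 3.14, 3.14, 3.14].

INTERFACE

Orientations are given as a unit quaternion [x, y, z, w].
In Python, from rig import * gives the robot as it stands.
- The arm moves only by the shell command python3 -m pendant 'ROWS' [FORCE]. ROWS is JSON, a list of rows, each an object with "fingers": the gripper's target within -1 to 1 (fully open at 1, half-way at 0, shut at -1); "offset": the shift along the tool's x, y, z in mm, a list of three; "delta_rot": the turn, a rotation vector about the tool's x, y, z in rad, a list of three. In form: [{"fingers": fingers, "offset": [x, y, z], "delta_rot": [rx, ry, rz]}, ...]. A call has 1 to 20 rows; each row is the pose to reach, as a shift and turn from the pose commanded when the call began, along the tool's axes at that moment; what a row does not reach only later rows make up. A row lasts 1/12 s, in which the tool goes at most 41.7 mm and 7.16 degrees, less where a joint would pass 70% of its speed; a pose out of reach is approached as far as the arm can. A call with a gripper value outside its range is refused whole. The fingers move at their own pace and stop on an object; FORCE is the grip in N (left out, the last holds). Time passes only in rows, so rows that repeat a pose let the fingers close. It gives the time, the measured TCP pose, the force, the opening and the grip force at its end, in the units of the state.
- sense(): the state, without advancing time (a new reading comes with each control period).
- capture(name): name is "scene" or "top" or "wrist"; returns a dict with "pixels" (420x560x3 uint8, blue, green, red), "intrinsics" (3x3 intrinsics, pixels), "k1" (the pictures are not rectified: a ray, as slopes to the right and down, at radius r is drawn at 1 + k1 r^2 times it, then the intrinsics apply), "rvec" (rotation vector, rad) and "tvec" (3), from world to camera coordinates, as OpenCV has them. Camera axes: x right, y down, z forward; pixel columns grow to the right and rows downward; lengths in m; the calibration is good to about 2 mm. A picture is of the moment at which its call begins. There is no depth.
- job_done(): hands the job in; it is judged then, once.
The state is a dict: "time_s": time; "qpos": joint angles; "dq": joint speeds; "joint_efforts": joint torques, N m; "tool_pos": TCP position; "eef_rot": TCP orientation; "force": force on the tool from outside, world axes, zero at the start; "ft_torque": the same for the moment, N m; "gripper_width": finger opening in m; "finger_force": force on a finger pad.
Only numpy, scipy, OpenCV 4.12 (cv2) and the standard library are available. Lean on these libraries where they do the work, as an engineer would, in place of code of your own. Each camera call takes 0.05 s, during which the arm holds its last target. There are 200 camera calls.

## Working session

There is one attempt and no reset: what is moved stays moved. The work goes in short steps, Python scripts to look and compute and a shell command to move; the robot and the scene stay as the last step left them, time stands still between calls to the robot, and variables do not carry over. Pictures are saved under pics/ and viewed, at most 13 in all, crops included, and the job is handed in when it is done.

```bash
mkdir -p pics
cat > h.py <<'E'
from rig import *
import numpy as np, cv2
def cam(n):
    c=capture(n); c['R']=cv2.Rodrigues(np.array(c['rvec'],float))[0]; c['t']=np.array(c['tvec'],float).ravel(); c['K']=np.array(c['intrinsics'],float); return c
def ray(c,uv):
    d=cv2.undistortPoints(np.array([[uv]],float),c['K'],np.array([c['k1'],0,0,0,0.]) )[0,0]
    return -c['R'].T@c['t'], c['R'].T@np.array([d[0],d[1],1])
def plane(c,uv,z):
    o,d=ray(c,uv); return o+d*(z-o[2])/d[2]
def tri(obs):
    A=np.zeros((3,3));b=np.zeros(3)
    for c,uv in obs:
        o,d=ray(c,uv); d/=np.linalg.norm(d); P=np.eye(3)-np.outer(d,d); A+=P;b+=P@o
    x=np.linalg.solve(A,b); return x
def proj(c,p):
    return cv2.projectPoints(np.array([p],float),np.array(c['rvec'],float),c['t'],c['K'],np.array([c['k1'],0,0,0,0.]))[0].ravel()
E
python3 - <<'E'
from h import *
import pickle
D={}
for n in ["scene","top","wrist"]:
    c=cam(n); D[n]=c; cv2.imwrite(f"pics/{n}0.png",cv2.resize(c['pixels'],(784,588)))
    print(n,-c['R'].T@c['t'],c['R'][2],c['K'][0,0],c['k1'])
pickle.dump(D,open('d0.pkl','wb'));print(sense())
E
```

```text
scene [1.12520625 0.33663458 0.77080522] [-0.63262529 -0.36599149 -0.68252141] 380.5693854068634 -0.021906039534478873
top [ 0.26948639 -0.0095592   1.47815772] [ 0.16736837  0.01883615 -0.98571448] 451.7687252634514 -0.14699456625040516
wrist [ 0.27272189 -0.59372302  0.37413415] [-0.26634455 -0.08656492 -0.95998286] 378.8426532199379 -0.08949901436429467
{'time_s': 0.15, 'qpos': array([-1.42307449e+00,  2.45643689e-01,  1.55873968e+00,  1.64826834e-05,
        1.33871487e+00, -1.74071318e-01]), 'dq': array([ 6.88938789e-04, -6.56713001e-04, -4.07534078e-03,  6.79691973e-04,
       -9.24948593e-04,  8.46166144e-05]), 'joint_efforts': array([-1.48561417e-04, -4.29985142e+01, -3.26552796e+01, -1.46474058e-04,
        3.51892202e-03, -3.73553178e-06]), 'tool_pos': array([ 0.20554159, -0.61622586,  0.25243676]), 'eef_rot': array([ 9.87084070e-01,  1.60201347e-01,  1.79358215e-05, -7.52621486e-04]), 'force': array([-0.54931941,  0.3635421 ,  0.05387329]), 'ft_torque': array([ 0.01040546,  0.0105132 , -0.01287111]), 'finger_force': 0.0, 'gripper_width': 0.08522461940998595}
```

View pics/scene0.png

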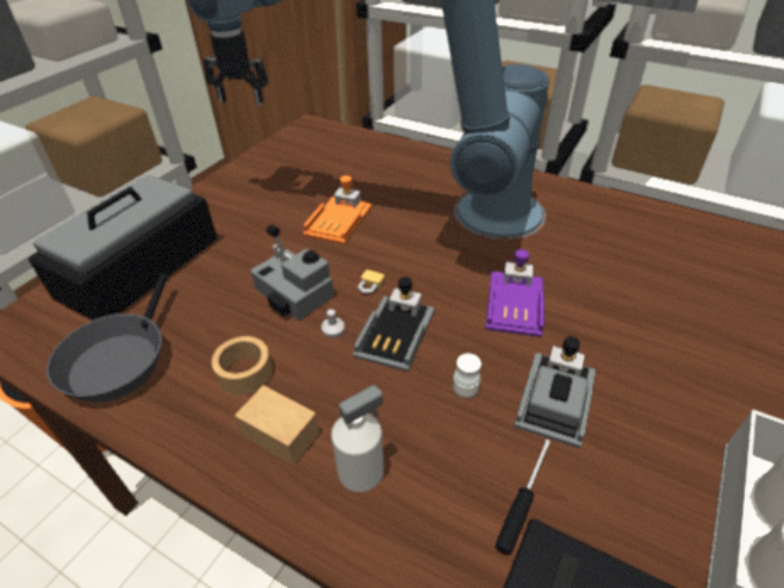

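View pics/top0.png

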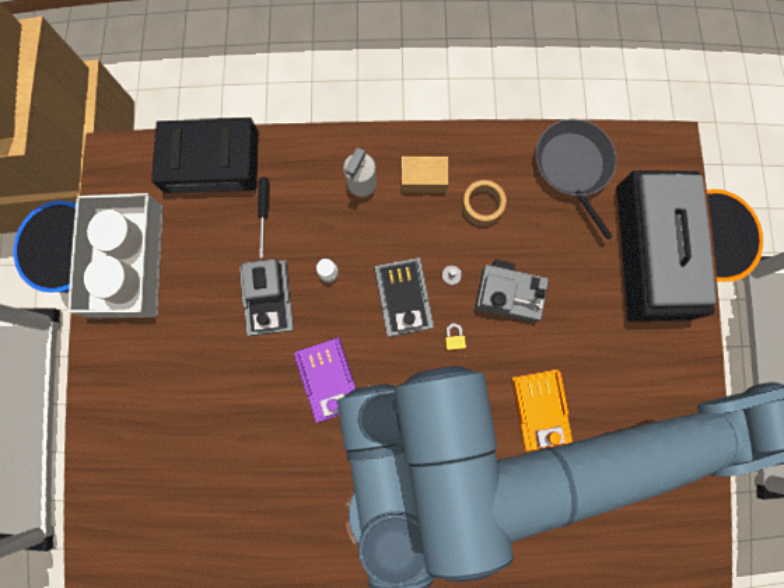

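The scene view shows the trip unit around (295,280), its button at (312,257) and lever knob at (272,231). The loaded dock's knob is at (570,347). In the top view the button is at (498,298), the lever at about (530,300) and the loaded dock's knob at (264,319). Next I'll zoom in on these areas.

Run:
```python
from h import *
import pickle
D=pickle.load(open('d0.pkl','rb'))
def crop(n,x,y,w,h):
    return cv2.resize(D[n]['pixels'][y:y+h,x:x+w],(400,300),interpolation=cv2.INTER_CUBIC)
im=np.vstack([np.hstack([crop('top',330,175,80,60),crop('top',150,180,80,60)]),np.hstack([crop('scene',170,155,80,60),crop('scene',360,235,80,60)])])
cv2.imwrite('pics/c1.png',im)
```

```text
(no output)
```

View pics/c1.png

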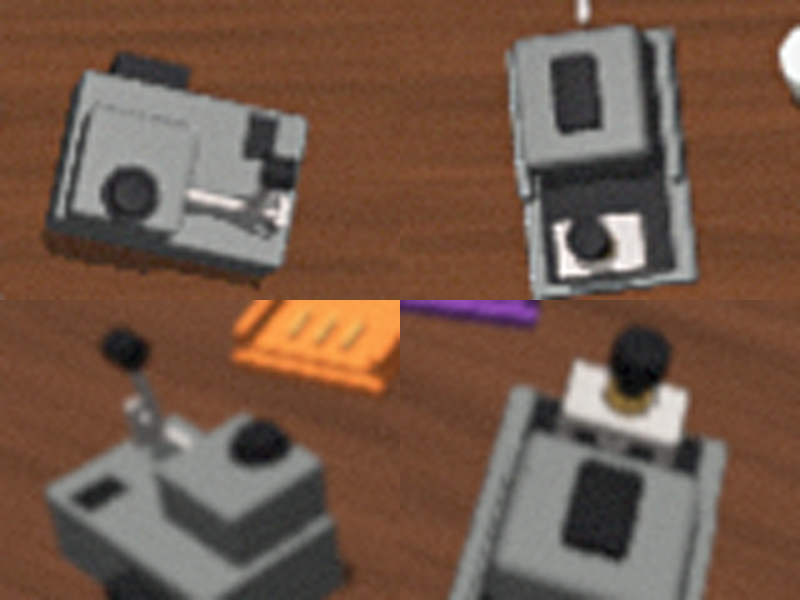

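The crops show the button at top px (356,213.4) and scene px (222,183.4). The lever knob is at top (385,209.4) and scene (195,164.6), and the loaded dock's knob is at top (188,228) and scene (408,247). I'll refine these with dark masks and triangulate.

Run:
```python
from h import *
import pickle
D=pickle.load(open('d0.pkl','rb'))
T,S=D['top'],D['scene']
def cen(c,uv,r,th=60):
    g=c['pixels'].max(2); u,v=map(round,uv); w=g[v-r:v+r+1,u-r:u+r+1]
    n,l,s,ce=cv2.connectedComponentsWithStats((w<th).astype(np.uint8),connectivity=4)
    i=max(range(1,n),key=lambda i:s[i,4]); return ce[i]+[u-r,v-r],s[i]
P={}
for n,t,s,rt,rs in [('button',(356,213.4),(222,183.4),8,7),('lever',(385.2,209.4),(195,164.6),5,6),('knob',(188,228),(408,247),7,8)]:
    (a,sa),(b,sb)=cen(T,t,rt),cen(S,s,rs)
    x=tri([(T,a),(S,b)]); P[n]=x
    print(n,a,sa,b,sb,x.round(4),proj(T,x)-a,proj(S,x)-b, tri([(T,t),(S,s)]).round(4))
# yaw via trip: base/raised-block grey mask; dock contours
hsv=cv2.cvtColor(T['pixels'],cv2.COLOR_BGR2HSV)
for n,(x,y,w,h),z in [('trip',(330,175,80,60),.06),('dock',(165,180,50,64),.03)]:
    m=((hsv[y:y+h,x:x+w,1]<60)).astype(np.uint8)
    cs,_=cv2.findContours(cv2.morphologyEx(m,cv2.MORPH_CLOSE,np.ones((5,5))),cv2.RETR_EXTERNAL,cv2.CHAIN_APPROX_NONE)
    k=max(cs,key=cv2.contourArea); bp=cv2.boxPoints(cv2.minAreaRect(k))+[x,y]
    W=np.array([plane(T,p,z) for p in bp]); print(n,bp.round(1).tolist(),W.round(3).tolist())
    e=np.diff(np.vstack([W,W[:1]]),axis=0); print([ (round(float(np.hypot(*q[:2])),3), round(float(np.degrees(np.arctan2(q[1],q[0]))),1)) for q in e], W.mean(0))
```

```text
button [355.18461538 214.47692308] [ 1  4 12 13 65] [221.54929577 183.45070423] [ 1  3 12  9 71] [ 0.4737 -0.2338  0.0968] [ 0.61441754 -0.40689017] [0.80332068 0.10101718] [ 0.4754 -0.234   0.0985]
lever [384.65957447 208.55319149] [ 0  0  9  9 47] [194.87037037 164.38888889] [ 2  2  9  8 54] [ 0.4828 -0.3154  0.1414] [ 0.18071565 -0.13198962] [0.24002638 0.03690673] [ 0.4806 -0.3174  0.1386]
knob [187.35185185 225.61111111] [ 3  0 12 11 54] [407.43089431 246.69105691] [  2   1  12  14 123] [0.4476 0.2922 0.0835] [ 0.03800651 -0.00890578] [0.0529067  0.00321136] [0.4408 0.2924 0.0759]
trip [[338.2, 220.3], [346.3, 183.7], [393.3, 194.2], [385.2, 230.7]] [[0.46, -0.183, 0.06], [0.578, -0.213, 0.06], [0.542, -0.364, 0.06], [0.424, -0.331, 0.06]]
[(0.122, -14.5), (0.155, -103.6), (0.122, 164.4), (0.153, 76.4)] [ 0.50111344 -0.27288942  0.06      ]
dock [[169.4, 181.6], [203.2, 178.1], [209.2, 236.2], [175.5, 239.7]] [[0.603, 0.367, 0.03], [0.612, 0.254, 0.03], [0.419, 0.231, 0.03], [0.409, 0.342, 0.03]]
[(0.114, -85.2), (0.194, -173.4), (0.111, 95.3), (0.195, 7.4)] [0.51061517 0.29881665 0.03      ]
```

```bash
R='{"fingers":-1,"offset":[376,-278,0],"delta_rot":[0,0,0.565]}'; python3 -m pendant '[{"fingers":-1,"offset":[376,-278,0],"delta_rot":[0,0,0.565]},{"fingers":-1,"offset":[376,-278,0],"delta_rot":[0,0,0.565]},{"fingers":-1,"offset":[376,-278,0],"delta_rot":[0,0,0.565]},{"fingers":-1,"offset":[376,-278,0],"delta_rot":[0,0,0.565]},{"fingers":-1,"offset":[376,-278,0],"delta_rot":[0,0,0.565]},{"fingers":-1,"offset":[376,-278,0],"delta_rot":[0,0,0.565]},{"fingers":-1,"offset":[376,-278,0],"delta_rot":[0,0,0.565]},{"fingers":-1,"offset":[376,-278,0],"delta_rot":[0,0,0.565]},{"fingers":-1,"offset":[376,-278,0],"delta_rot":[0,0,0.565]},{"fingers":-1,"offset":[376,-278,0],"delta_rot":[0,0,0.565]},{"fingers":-1,"offset":[376,-278,0],"delta_rot":[0,0,0.565]},{"fingers":-1,"offset":[376,-278,0],"delta_rot":[0,0,0.565]},{"fingers":-1,"offset":[376,-278,0],"delta_rot":[0,0,0.565]},{"fingers":-1,"offset":[376,-278,0],"delta_rot":[0,0,0.565]},{"fingers":-1,"offset":[376,-278,0],"delta_rot":[0,0,0.565]}]' 40
python3 - <<'E'
from h import *
import pickle
c=cam('wrist'); pickle.dump(c,open('w1.pkl','wb')); cv2.imwrite('pics/w1.png',c['pixels'])
for n,p in dict(button=(.4745,-.2339,.107),lever=(.482,-.316,.139)).items(): print(n,proj(c,p))
s=sense(); print(s['tool_pos'],s['eef_rot'])
E
```

```text
time_s: 1.4
tool_pos: [0.4738, -0.2349, 0.2531]
eef_rot: [0.993, -0.122, -0.0, 0.0]
force: [-0.1, 0.4, 0.6]
gripper_width: 0.0002
finger_force: 0.0
button [285.61819112 198.64321549]
lever [407.76387344 170.28730971]
[ 0.47371298 -0.23514554  0.25315522] [ 9.92502943e-01 -1.22220596e-01 -1.70823966e-04  6.90428819e-05]
```

View pics/w1.png

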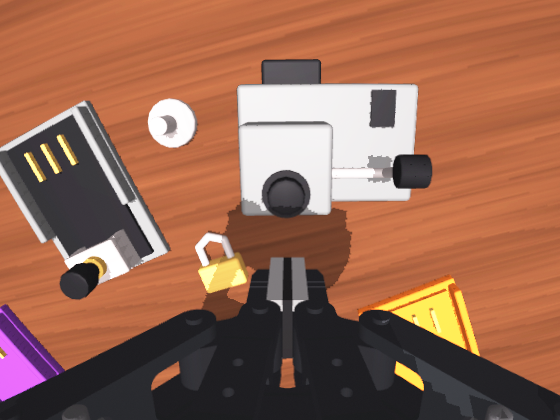

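The wrist view shows the button's top face at about (286,193) and the lever knob at (412,171). The unit's edges line up with the image axes, so the yaw is right. Now I'll refine with three views.

Run:
```python
from h import *
import pickle
D=pickle.load(open('d0.pkl','rb')); T,S=D['top'],D['scene']; W=pickle.load(open('w1.pkl','rb'))
g=cv2.cvtColor(W['pixels'],cv2.COLOR_BGR2GRAY)
c=cv2.HoughCircles(cv2.medianBlur(g[165:225,255:320],3),cv2.HOUGH_GRADIENT,1,10,param1=80,param2=8,minRadius=12,maxRadius=25); print(c[0][:4]+[255,165,0])
m=(g[140:200,385:445]<70).astype(np.uint8); n,l,s,ce=cv2.connectedComponentsWithStats(m); i=1+s[1:,4].argmax(); lv=ce[i]+[385,140]; print(lv,s[i])
b=(286,193.5)
for n,o in dict(button=[(T,(355.6,213.9)),(S,(221.8,183.4)),(W,b)],lever=[(T,(384.9,209)),(S,(194.9,164.5)),(W,lv)]).items():
    x=tri(o); print(n,x.round(4),[(proj(k,x)-u).round(1) for k,u in o])
print(plane(W,b,.107),plane(W,lv,.139))
# unit top edges in wrist: corners of 55mm plate
for q in [(238,86),(417,85),(411,200)]: print(plane(W,q,.055).round(4))
```

```text
[[285.5        194.5         24.39999962]
 [286.5        204.5         24.39999962]
 [276.5        187.5         13.        ]
 [316.5        197.5         14.        ]]
[411.85194376 171.07278743] [   8   15   39   34 1209]
button [ 0.475  -0.2341  0.0974] [array([ 0.3, -0.3]), array([0.2, 0.2]), array([-0.3,  1.2])]
lever [ 0.4814 -0.3171  0.1398] [array([ 0.4, -0. ]), array([ 0.1, -0. ]), array([-1.8, -0. ])]
[ 0.47818852 -0.2351098   0.107     ] [ 0.48087207 -0.31849769  0.139     ]
[ 0.5624 -0.2159  0.055 ]
[ 0.5287 -0.3581  0.055 ]
[ 0.4334 -0.3375  0.055 ]
```

```bash
python3 -m pendant '[{"fingers":-1,"offset":[3,0,40],"delta_rot":[0,0,0]},{"fingers":-1,"offset":[3,0,80],"delta_rot":[0,0,0]},{"fingers":-1,"offset":[3,0,105],"delta_rot":[0,0,0]},{"fingers":-1,"offset":[3,0,118],"delta_rot":[0,0,0]},{"fingers":-1,"offset":[3,0,123],"delta_rot":[0,0,0]},{"fingers":-1,"offset":[3,0,127],"delta_rot":[0,0,0]},{"fingers":-1,"offset":[3,0,129],"delta_rot":[0,0,0]},{"fingers":-1,"offset":[3,0,129],"delta_rot":[0,0,0]},{"fingers":-1,"offset":[3,0,129],"delta_rot":[0,0,0]}]'
```

```text
time_s: 2.2
tool_pos: [0.4779, -0.2357, 0.1257]
eef_rot: [0.993, -0.121, 0.001, 0.001]
force: [-1.3, -0.2, 3.1]
gripper_width: -0.0004
finger_force: 1.1
```

```bash
python3 -m pendant '[{"fingers":-1,"offset":[0,0,3],"delta_rot":[0,0,0]},{"fingers":-1,"offset":[0,0,5],"delta_rot":[0,0,0]},{"fingers":-1,"offset":[0,0,6],"delta_rot":[0,0,0]},{"fingers":-1,"offset":[0,0,6],"delta_rot":[0,0,0]},{"fingers":-1,"offset":[0,0,6],"delta_rot":[0,0,0]}]'
```

```text
time_s: 2.62
tool_pos: [0.4784, -0.2358, 0.121]
eef_rot: [0.993, -0.121, 0.001, 0.001]
force: [-4.8, 0.9, 15.3]
gripper_width: -0.0001
finger_force: 7.4
```

```bash
python3 -m pendant '[{"fingers":-1,"offset":[0,0,-10],"delta_rot":[0,0,0]},{"fingers":-1,"offset":[0,0,-40],"delta_rot":[0,0,0]},{"fingers":-1,"offset":[0,0,-80],"delta_rot":[0,0,0]},{"fingers":-1,"offset":[0,0,-110],"delta_rot":[0,0,0]},{"fingers":0.3,"offset":[-25,40,-110],"delta_rot":[0,0,0]},{"fingers":0.3,"offset":[-51,80,-110],"delta_rot":[0,0,0]},{"fingers":0.3,"offset":[-51,80,-110],"delta_rot":[0,0,0]},{"fingers":0.3,"offset":[-51,80,-110],"delta_rot":[0,0,0]},{"fingers":0.3,"offset":[-51,80,-110],"delta_rot":[0,0,0]}]'
python3 - <<'E'
from h import *
import pickle
c=cam('wrist'); pickle.dump(c,open('w2.pkl','wb')); cv2.imwrite('pics/w2.png',c['pixels'])
s=cam('scene'); pickle.dump(s,open('s2.pkl','wb')); cv2.imwrite('pics/s2.png',cv2.resize(s['pixels'][140:230,150:270],(800,600)))
print(sense()['tool_pos'],sense()['eef_rot'])
E
```

```text
time_s: 3.37
tool_pos: [0.4084, -0.3001, 0.2281]
eef_rot: [0.993, -0.122, 0.0, -0.0]
force: [-0.6, -0.2, 0.0]
gripper_width: 0.0554
finger_force: 0.0
[ 0.40902871 -0.29937482  0.22801121] [ 9.92661780e-01 -1.20923348e-01  3.12586760e-05 -3.66303246e-04]
```

View pics/w2.png

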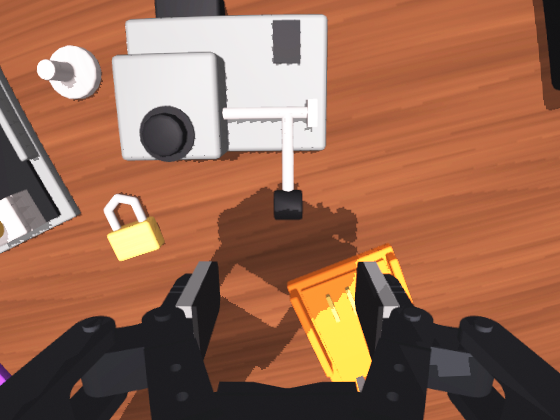

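The lever has dropped: its knob is at about (288,205), and the rod runs down from the pivot at (288,113). The finger gap is centred on it. I'll locate the knob and move halfway down for a second view.

```bash
cat > knob.py <<'E'
from h import *
import pickle
def kc(c,u0,v0,r):
    g=cv2.cvtColor(c['pixels'],cv2.COLOR_BGR2GRAY)[v0-r:v0+r,u0-r:u0+r]
    n,l,s,ce=cv2.connectedComponentsWithStats((g<50).astype(np.uint8)); i=1+s[1:,4].argmax(); return ce[i]+[u0-r,v0-r],s[i]
E
python3 - <<'E'
from knob import *
W=pickle.load(open('w2.pkl','rb')); p,s=kc(W,288,205,22); print(p,s,plane(W,p,.089),plane(W,p,.095)); print(plane(W,(288,113),.075))
E
python3 -m pendant '[{"fingers":0.3,"offset":[0,0,35],"delta_rot":[0,0,0]},{"fingers":0.3,"offset":[0,0,65],"delta_rot":[0,0,0]},{"fingers":0.3,"offset":[0,0,65],"delta_rot":[0,0,0]},{"fingers":0.3,"offset":[0,0,65],"delta_rot":[0,0,0]}]'
python3 - <<'E'
from knob import *
W=pickle.load(open('w2.pkl','rb')); p,s=kc(W,288,205,22)
c=cam('wrist'); pickle.dump(c,open('w3.pkl','wb'))
u=proj(c,plane(W,p,.089)); q,s=kc(c,int(u[0]),int(u[1]),34); print(u,q,s)
x=tri([(W,p),(c,q)]); print(x,proj(c,x)-q); print(plane(c,q,.089)); print(sense()['tool_pos'])
R=np.array(cv2.Rodrigues(np.array([0.,0,0]))[0])
from scipy.spatial.transform import Rotation as Ro
print('tool delta mm',Ro.from_quat(sense()['eef_rot']).inv().apply(plane(c,q,.089)-sense()['tool_pos'])*1000)
cv2.imwrite('pics/w3.png',c['pixels'])
E
```

```text
[287.71588785 204.86728972] [  8   7  29  30 535] [ 0.4061852  -0.29982733  0.089     ] [ 0.40781378 -0.30022795  0.095     ]
[ 0.46787293 -0.31541462  0.075     ]
time_s: 3.8
tool_pos: [0.4084, -0.2984, 0.1619]
eef_rot: [0.993, -0.121, -0.002, -0.002]
force: [0.3, -0.6, 0.8]
gripper_width: 0.0557
finger_force: 0.0
[291.00556342 236.25526128] [291.10169492 236.73288136] [  15   15   39   40 1475]
[ 0.4069676  -0.30003476  0.09189047] [-0.026957    0.00239752]
[ 0.40590174 -0.29981258  0.089     ]
[ 0.40924489 -0.29967456  0.16382214]
tool delta mm [-3.2121843   0.95094239 74.8219577 ]
```

View pics/w3.png

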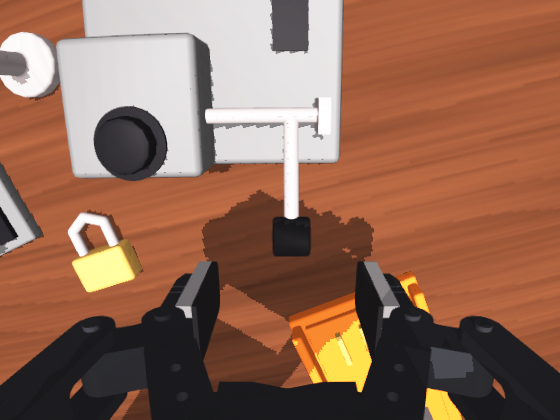

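The second view puts the knob at (291,237), and triangulation gives its height as about 90 mm. I'll grip it across its ends.

```bash
python3 -m pendant '[{"fingers":0.3,"offset":[-3,1,30],"delta_rot":[0,0,0]},{"fingers":0.3,"offset":[-3,1,60],"delta_rot":[0,0,0]},{"fingers":0.3,"offset":[-3,1,71],"delta_rot":[0,0,0]},{"fingers":0.3,"offset":[-3,1,71],"delta_rot":[0,0,0]},{"fingers":-1,"offset":[-3,1,71],"delta_rot":[0,0,0]},{"fingers":-1,"offset":[-3,1,71],"delta_rot":[0,0,0]},{"fingers":-1,"offset":[-3,1,71],"delta_rot":[0,0,0]},{"fingers":-1,"offset":[-3,1,71],"delta_rot":[0,0,0]},{"fingers":-1,"offset":[-3,1,71],"delta_rot":[0,0,0]},{"fingers":-1,"offset":[-3,1,71],"delta_rot":[0,0,0]}]' 20
```

```text
time_s: 4.68
tool_pos: [0.4068, -0.3003, 0.0947]
eef_rot: [0.993, -0.121, 0.002, -0.0]
force: [0.6, 6.6, 7.0]
gripper_width: 0.0194
finger_force: 20.9
```

```bash
python3 -m pendant '[{"fingers":-1,"offset":[2,0,-8],"delta_rot":[0,0,0]},{"fingers":-1,"offset":[5.5,-0.3,-15.3],"delta_rot":[0,0,0]},{"fingers":-1,"offset":[10,-0.4,-22.5],"delta_rot":[0,0,0]},{"fingers":-1,"offset":[14.6,-0.5,-28.7],"delta_rot":[0,0,0]},{"fingers":-1,"offset":[20.3,-0.6,-34.4],"delta_rot":[0,0,0]},{"fingers":-1,"offset":[26.7,-0.8,-39.4],"delta_rot":[0,0,0]},{"fingers":-1,"offset":[32.2,-1,-42.8],"delta_rot":[0,0,0]},{"fingers":-1,"offset":[38.1,-1,-45.7],"delta_rot":[0,0,0]},{"fingers":-1,"offset":[44.2,-1.2,-47.9],"delta_rot":[0,0,0]},{"fingers":-1,"offset":[50.5,-1.4,-49.5],"delta_rot":[0,0,0]},{"fingers":-1,"offset":[57,-1.6,-50.5],"delta_rot":[0,0,0]},{"fingers":-1,"offset":[63.4,-1.8,-50.8],"delta_rot":[0,0,0]},{"fingers":-1,"offset":[69.9,-2,-50.5],"delta_rot":[0,0,0]},{"fingers":-1,"offset":[74,-2,-50],"delta_rot":[0,0,0]},{"fingers":-1,"offset":[74,-2,-50],"delta_rot":[0,0,0]}]'
```

```text
time_s: 5.93
tool_pos: [0.4791, -0.3174, 0.1431]
eef_rot: [0.993, -0.121, 0.001, 0.001]
force: [-1.3, -3.1, 4.6]
gripper_width: 0.0199
finger_force: 20.9
```

```bash
python3 -m pendant '[{"fingers":0.3,"offset":[0,0,0],"delta_rot":[0,0,0]},{"fingers":0.3,"offset":[0,0,0],"delta_rot":[0,0,0]},{"fingers":0.3,"offset":[0,0,0],"delta_rot":[0,0,0]},{"fingers":0.3,"offset":[0,0,0],"delta_rot":[0,0,0]},{"fingers":0.3,"offset":[0,0,-30],"delta_rot":[0,0,0]},{"fingers":0.3,"offset":[0,0,-70],"delta_rot":[0,0,0]},{"fingers":0.3,"offset":[0,0,-100],"delta_rot":[0,0,0]},{"fingers":0.3,"offset":[-40,0,-100],"delta_rot":[0,0,0]},{"fingers":0.3,"offset":[-40,0,-100],"delta_rot":[0,0,0]},{"fingers":0.3,"offset":[-40,0,-100],"delta_rot":[0,0,0]}]'
python3 - <<'E'
from h import *
c=cam('wrist');s=cam('scene')
cv2.imwrite('pics/m4.png',np.hstack([cv2.resize(c['pixels'],(400,300)),cv2.resize(s['pixels'][140:230,150:270],(400,300))]))
print(proj(c,(.4814,-.317,.139)))
E
```

```text
time_s: 6.77
tool_pos: [0.4379, -0.3059, 0.2422]
eef_rot: [0.993, -0.122, 0.0, -0.0]
force: [0.3, 1.0, 0.8]
gripper_width: 0.0555
finger_force: 0.0
[287.69193387 144.42154403]
```

View pics/m4.png

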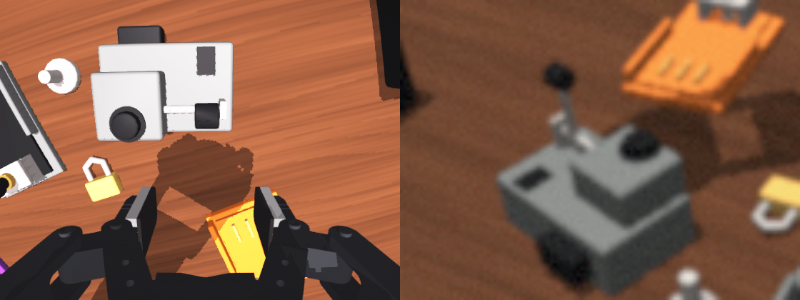

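The lever is up, but the knob at (290,161) is about 16 px from where I predicted the stop to be (288,144). I'll measure it again with time passing.

```bash
cat > lev.py <<'E'
from knob import *
c=cam('wrist');s=cam('scene'); D=pickle.load(open('d0.pkl','rb'))
p,a=kc(c,290,155,36); q,b=kc(s,195,164,9); q0,b0=kc(D['scene'],195,164,9)
print(p,a,plane(c,p,.139)); print('scene',q,b,'before',q0,b0); print(tri([(c,p),(s,q)]),sense()['time_s'],sense()['tool_pos'])
E
python3 lev.py; python3 -m pendant '[{"fingers":0.3,"offset":[0,0,0],"delta_rot":[0,0,0]},{"fingers":0.3,"offset":[0,0,0],"delta_rot":[0,0,0]},{"fingers":0.3,"offset":[0,0,0],"delta_rot":[0,0,0]},{"fingers":0.3,"offset":[0,0,0],"delta_rot":[0,0,0]}]' >/dev/null; python3 lev.py
```

```text
[288.12633452 163.41814947] [ 18  28  34  35 562] [ 0.4715566  -0.31528114  0.139     ]
scene [197.11111111 162.72222222] [ 7  4  9  8 54] before [194.57627119 164.52542373] [ 4  6 10  8 59]
[ 0.47239    -0.31577613  0.14086479] 6.9667 [ 0.43939667 -0.30683923  0.24217401]
[288.27288732 163.56690141] [ 18  28  34  35 568] [ 0.47135886 -0.31527658  0.139     ]
scene [197.32727273 162.70909091] [ 7  4 10  8 55] before [194.57627119 164.52542373] [ 4  6 10  8 59]
[ 0.47198596 -0.31562782  0.14061636] 7.4 [ 0.43895816 -0.30661187  0.24222727]
```

Run:
```python
from knob import *
s=cam('scene'); D=pickle.load(open('d0.pkl','rb'))
for n,k in [('before',D['scene']),('now',s)]:
    print(n,*kc(k,222,183,8))
a=[cv2.resize(k['pixels'][150:210,175:255],(400,300),interpolation=cv2.INTER_CUBIC) for k in (D['scene'],s)]
c=cam('wrist')['pixels']
cv2.imwrite('pics/cmp.png',np.vstack([np.hstack(a),np.hstack([cv2.resize(c[100:220,120:280],(400,300)),cv2.resize(c[100:220,230:390],(400,300))])]))
```

```text
before [221.72463768 183.42028986] [ 3  4 11  9 69]
now [223.22608696 180.96521739] [  3   0  13  13 115]
```

View pics/cmp.png

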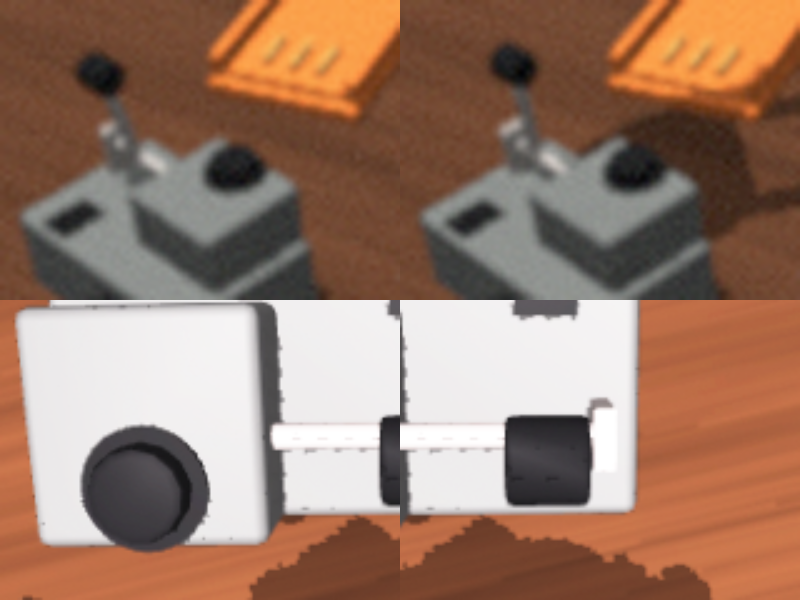

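The button is back out, since it looks the same as before. The lever is past upright but held by friction about 9 mm short of its stop, with the knob at (512,62) in the right-hand crop and (100,75) in the left. I'll nudge it gently back onto the stop with closed fingers.

```bash
python3 -m pendant '[{"fingers":-1,"offset":[-6,0,0],"delta_rot":[0,0,0]},{"fingers":-1,"offset":[-6,0,0],"delta_rot":[0,0,0]},{"fingers":-1,"offset":[-6,0,0],"delta_rot":[0,0,0]},{"fingers":-1,"offset":[-6,0,0],"delta_rot":[0,0,0]},{"fingers":-1,"offset":[-6,0,40],"delta_rot":[0,0,0]},{"fingers":-1,"offset":[-6,0,80],"delta_rot":[0,0,0]},{"fingers":-1,"offset":[-6,0,95],"delta_rot":[0,0,0]},{"fingers":-1,"offset":[2,0,95],"delta_rot":[0,0,0]},{"fingers":-1,"offset":[8,0,95],"delta_rot":[0,0,0]},{"fingers":-1,"offset":[12,0,95],"delta_rot":[0,0,0]},{"fingers":-1,"offset":[15,0,95],"delta_rot":[0,0,0]},{"fingers":-1,"offset":[18,0,95],"delta_rot":[0,0,0]},{"fingers":-1,"offset":[20,0,95],"delta_rot":[0,0,0]},{"fingers":-1,"offset":[21,0,95],"delta_rot":[0,0,0]},{"fingers":-1,"offset":[21,0,95],"delta_rot":[0,0,0]}]'; python3 lev.py
```

```text
time_s: 8.75
tool_pos: [0.4595, -0.3118, 0.1477]
eef_rot: [0.993, -0.121, 0.0, 0.0]
force: [0.1, 0.7, -0.1]
gripper_width: -0.0001
finger_force: 0.0Traceback (most recent call last):
  File "lev.py", line 3, in <module>
    p,a=kc(c,290,155,36); q,b=kc(s,195,164,9); q0,b0=kc(D['scene'],195,164,9)
        ~~^^^^^^^^^^^^^^
  File "knob.py", line 5, in kc
    n,l,s,ce=cv2.connectedComponentsWithStats((g<50).astype(np.uint8)); i=1+s[1:,4].argmax(); return ce[i]+[u0-r,v0-r],s[i]
                                                                            ~~~~~~~~~~~~~~^^
ValueError: attempt to get argmax of an empty sequence
```

```bash
sed -i 's/^p,a=kc.*/q,b=kc(s,195,164,9); q0,b0=kc(D["scene"],195,164,9); print("scene",q,b,"before",q0,b0)/; s/^print(p,a.*$//' lev.py; python3 lev.py; python3 -m pendant '[{"fingers":-1,"offset":[2,0,0],"delta_rot":[0,0,0]},{"fingers":-1,"offset":[4,0,0],"delta_rot":[0,0,0]},{"fingers":-1,"offset":[4,0,0],"delta_rot":[0,0,0]}]'; python3 lev.py
```

```text
scene [194.72413793 164.46551724] [ 4  6 10  8 58] before [194.57627119 164.52542373] [ 4  6 10  8 59]
time_s: 9.2
tool_pos: [0.461, -0.312, 0.1471]
eef_rot: [0.993, -0.121, -0.004, -0.001]
force: [-11.9, 2.0, 6.9]
gripper_width: 0.0001
finger_force: 6.0
scene [194.75862069 164.62068966] [ 4  6 10  8 58] before [194.57627119 164.52542373] [ 4  6 10  8 59]
```

```bash
python3 -m pendant '[{"fingers":-1,"offset":[-30,0,0],"delta_rot":[0,0,0]},{"fingers":-1,"offset":[-30,0,-40],"delta_rot":[0,0,0]},{"fingers":-1,"offset":[-30,0,-83],"delta_rot":[0,0,0]},{"fingers":0.3,"offset":[-161,-582,-83],"delta_rot":[0,0,-0.356]},{"fingers":0.3,"offset":[-161,-582,-83],"delta_rot":[0,0,-0.356]},{"fingers":0.3,"offset":[-161,-582,-83],"delta_rot":[0,0,-0.356]},{"fingers":0.3,"offset":[-161,-582,-83],"delta_rot":[0,0,-0.356]},{"fingers":0.3,"offset":[-161,-582,-83],"delta_rot":[0,0,-0.356]},{"fingers":0.3,"offset":[-161,-582,-83],"delta_rot":[0,0,-0.356]},{"fingers":0.3,"offset":[-161,-582,-83],"delta_rot":[0,0,-0.356]},{"fingers":0.3,"offset":[-161,-582,-83],"delta_rot":[0,0,-0.356]},{"fingers":0.3,"offset":[-161,-582,-83],"delta_rot":[0,0,-0.356]},{"fingers":0.3,"offset":[-161,-582,-83],"delta_rot":[0,0,-0.356]},{"fingers":0.3,"offset":[-161,-582,-83],"delta_rot":[0,0,-0.356]},{"fingers":0.3,"offset":[-161,-582,-83],"delta_rot":[0,0,-0.356]},{"fingers":0.3,"offset":[-161,-582,-83],"delta_rot":[0,0,-0.356]},{"fingers":0.3,"offset":[-161,-582,-83],"delta_rot":[0,0,-0.356]},{"fingers":0.3,"offset":[-161,-582,-83],"delta_rot":[0,0,-0.356]},{"fingers":0.3,"offset":[-161,-582,-83],"delta_rot":[0,0,-0.356]},{"fingers":0.3,"offset":[-161,-582,-83],"delta_rot":[0,0,-0.356]}]'; python3 lev.py;  python3 - <<'E'
from h import *
import pickle
c=cam('wrist'); pickle.dump(c,open('w5.pkl','wb')); cv2.imwrite('pics/w5.png',c['pixels'])
print(proj(c,(.444,.292,.08)),sense()['tool_pos'])
E
```

```text
time_s: 10.97
tool_pos: [0.4468, 0.2912, 0.23]
eef_rot: [0.998, 0.057, -0.0, 0.0]
force: [0.2, -0.4, 0.3]
gripper_width: 0.0558
finger_force: 0.0
scene [194.70175439 164.47368421] [ 4  6 10  8 57] before [194.57627119 164.52542373] [ 4  6 10  8 59]
[284.10467779 201.62486008] [0.44716908 0.28973769 0.23019397]
```

View pics/w5.png

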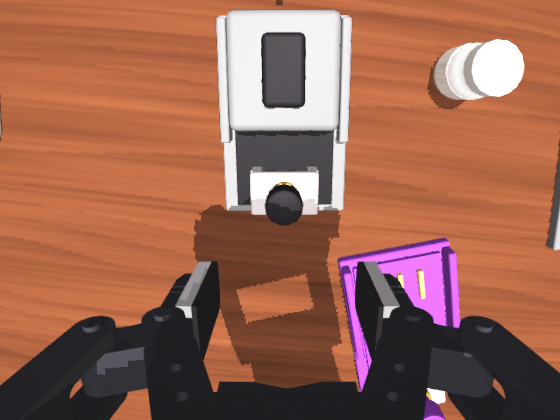

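The lever has stayed at its stop. The loaded dock is square in the wrist view with its knob at (284,205), between the fingers. I'll move partway down for a second view.

```bash
python3 -m pendant '[{"fingers":0.3,"offset":[0,0,35],"delta_rot":[0,0,0]},{"fingers":0.3,"offset":[0,0,60],"delta_rot":[0,0,0]},{"fingers":0.3,"offset":[0,0,60],"delta_rot":[0,0,0]},{"fingers":0.3,"offset":[0,0,60],"delta_rot":[0,0,0]}]'
python3 - <<'E'
from knob import *
from scipy.spatial.transform import Rotation as Ro
W=pickle.load(open('w5.pkl','rb')); p,s=kc(W,284,205,26)
c=cam('wrist'); u=proj(c,plane(W,p,.08)); q,t=kc(c,int(u[0]),int(u[1]),36); print(p,s,q,t)
x=tri([(W,p),(c,q)]); st=sense(); print(x,proj(c,x)-q,plane(c,q,.08),st['tool_pos'])
print('tool mm',Ro.from_quat(st['eef_rot']).inv().apply(x-st['tool_pos'])*1000)
E
```

```text
time_s: 11.45
tool_pos: [0.4464, 0.2897, 0.1694]
eef_rot: [0.998, 0.055, -0.001, 0.0]
force: [0.4, 0.1, 0.4]
gripper_width: 0.0556
finger_force: 0.0
[282.1420765  207.61065574] [  8   6  36  40 732] [282.14726209 231.68314726] [  15    7   47   52 1881]
[0.43230948 0.29200202 0.05575296] [-0.74991781  0.00263361] [0.44110574 0.29216277 0.08      ] [0.44755969 0.29032823 0.17114984]
tool mm [-15.03596424  -3.34769914 115.38858158]
```

Run:
```python
from knob import *
from scipy.spatial.transform import Rotation as Ro
W=pickle.load(open('w5.pkl','rb')); c=cam('wrist'); st=sense()
def cc(k,u,v,r,rm,rM):
    g=cv2.medianBlur(cv2.cvtColor(k['pixels'],cv2.COLOR_BGR2GRAY),3)[v-r:v+r,u-r:u+r]
    h=cv2.HoughCircles(g,cv2.HOUGH_GRADIENT,1,5,param1=100,param2=8,minRadius=rm,maxRadius=rM)[0][:2]+[u-r,v-r,0]
    f=cv2.findContours((g<75).astype(np.uint8),cv2.RETR_EXTERNAL,cv2.CHAIN_APPROX_NONE)[0]; f=max(f,key=cv2.contourArea)
    print(h,cv2.minEnclosingCircle(f)[0]+np.array([u-r,v-r]),cv2.boundingRect(f)); return h[0][:2]
p=cc(W,284,205,30,15,24); q=cc(c,283,232,40,20,34)
x=tri([(W,p),(c,q)]); 
for y in (x,plane(c,q,.085),plane(W,p,.085)): print(y,'tool',Ro.from_quat(st['eef_rot']).inv().apply(y-st['tool_pos'])*1000)
a=W['pixels'][165:245,234:334];b=c['pixels'][192:272,233:333]
cv2.imwrite('pics/k6.png',np.hstack([cv2.resize(i,(400,320)) for i in (a,b)]))
```

```text
[[285.5        204.5         20.79999924]
 [283.5        209.5         18.79999924]] [284.29080582 215.22373199] (0, 10, 60, 42)
[[282.5        231.5         25.20000076]
 [275.5        233.5         31.20000076]] [282.5 244.5] (0, 15, 80, 54)
[0.4414319  0.29166528 0.07823117] tool [-6.86415339 -1.57166596 93.90356928]
[0.44385707 0.2928341  0.085     ] tool [-4.30561462 -2.46737783 87.14219006]
[0.44329961 0.29085937 0.085     ] tool [-5.07963368 -0.56705831 87.13887297]
```

View pics/k6.png

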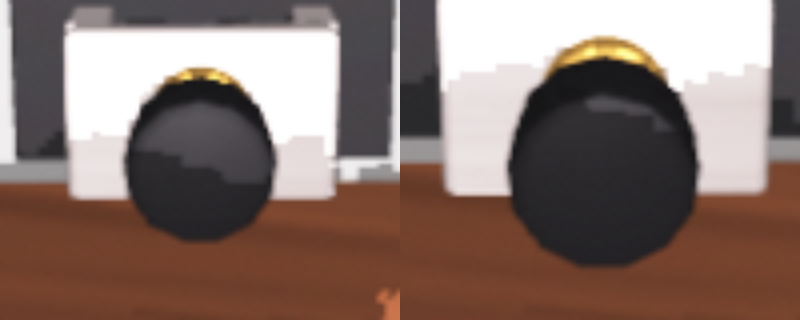

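Both crops show the black head centred at about (284,205) and then (284,233), so it's centred between the fingers. Triangulated height is about 78 mm, matching the text. I'll descend, grip and lift.

```bash
python3 -m pendant '[{"fingers":0.3,"offset":[-5.5,-1.3,30],"delta_rot":[0,0,0]},{"fingers":0.3,"offset":[-5.5,-1.3,60],"delta_rot":[0,0,0]},{"fingers":0.3,"offset":[-5.5,-1.3,80],"delta_rot":[0,0,0]},{"fingers":0.3,"offset":[-5.5,-1.3,88],"delta_rot":[0,0,0]},{"fingers":0.3,"offset":[-5.5,-1.3,88],"delta_rot":[0,0,0]},{"fingers":-1,"offset":[-5.5,-1.3,88],"delta_rot":[0,0,0]},{"fingers":-1,"offset":[-5.5,-1.3,88],"delta_rot":[0,0,0]},{"fingers":-1,"offset":[-5.5,-1.3,88],"delta_rot":[0,0,0]},{"fingers":-1,"offset":[-5.5,-1.3,88],"delta_rot":[0,0,0]},{"fingers":-1,"offset":[-5.5,-1.3,88],"delta_rot":[0,0,0]},{"fingers":-1,"offset":[-5.5,-1.3,88],"delta_rot":[0,0,0]}]' 60
```

```text
time_s: 12.47
tool_pos: [0.4432, 0.292, 0.0849]
eef_rot: [0.998, 0.056, 0.002, -0.0]
force: [-1.7, -1.9, 6.6]
gripper_width: 0.0262
finger_force: 58.7
```

```bash
python3 -m pendant '[{"fingers":-1,"offset":[0,0,-3],"delta_rot":[0,0,0]},{"fingers":-1,"offset":[0,0,-6],"delta_rot":[0,0,0]},{"fingers":-1,"offset":[0,0,-9],"delta_rot":[0,0,0]},{"fingers":-1,"offset":[0,0,-12],"delta_rot":[0,0,0]},{"fingers":-1,"offset":[0,0,-12],"delta_rot":[0,0,0]},{"fingers":-1,"offset":[0,0,-12],"delta_rot":[0,0,0]}]' 70
```

```text
time_s: 12.97
tool_pos: [0.443, 0.292, 0.095]
eef_rot: [0.998, 0.056, 0.003, -0.001]
force: [7.4, 0.7, -8.6]
gripper_width: 0.0261
finger_force: 69.2
```

```bash
python3 -m pendant '[{"fingers":-1,"offset":[0,0,-2],"delta_rot":[0,0,0]},{"fingers":-1,"offset":[0,0,-4],"delta_rot":[0,0,0]},{"fingers":-1,"offset":[0,0,-6],"delta_rot":[0,0,0]},{"fingers":-1,"offset":[0,0,-7],"delta_rot":[0,0,0]},{"fingers":-1,"offset":[0,0,-7],"delta_rot":[0,0,0]},{"fingers":-1,"offset":[0,0,-7],"delta_rot":[0,0,0]}]' 80
```

```text
time_s: 13.47
tool_pos: [0.4429, 0.2919, 0.1011]
eef_rot: [0.998, 0.056, 0.003, -0.001]
force: [11.2, 2.3, -13.1]
gripper_width: 0.0257
finger_force: 79.9
```

```bash
python3 -m pendant '[{"fingers":-1,"offset":[1,0,-1],"delta_rot":[0,0,0]},{"fingers":-1,"offset":[1,0,-1],"delta_rot":[0,0,0]},{"fingers":-1,"offset":[1,0,-1],"delta_rot":[0,0,0]},{"fingers":-1,"offset":[1,0,-1],"delta_rot":[0,0,0]}]'
python3 lev.py
python3 - <<'E'
from h import *
c=cam('wrist')['pixels']; s=cam('scene')['pixels']
cv2.imwrite('pics/f.png',np.hstack([cv2.resize(c,(400,300)),cv2.resize(s[215:305,350:470],(400,300))]))
E
```

```text
time_s: 13.8
tool_pos: [0.443, 0.2919, 0.1012]
eef_rot: [0.998, 0.056, 0.001, -0.001]
force: [9.2, 3.7, -16.4]
gripper_width: 0.0257
finger_force: 79.9
scene [194.63333333 164.58333333] [ 4  6 10  8 60] before [194.57627119 164.52542373] [ 4  6 10  8 59]
```

View pics/f.png

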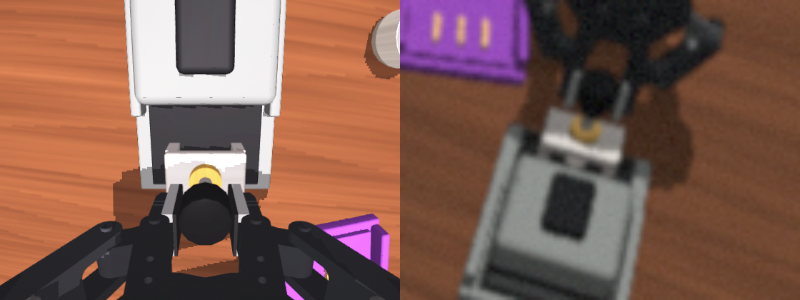

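The picture shows the knob held between the pads at (205,215), raised clear of its brass collar. Pulling another 1 mm only raised the force, so the plunger is at its stop. The lever is still up.

```bash
python3 -c "
from rig import *
print(job_done())"
```

```text
the job is handed in; nothing more can be done
None
```

I pressed the test button right down and let it out, and the lever dropped. I then lifted the lever back onto its stop, where it stayed after a small nudge. The loaded dock's plunger is pulled fully up and still held in the gripper, and the job is handed in at about 14 s on the robot's clock.

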